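Set the panel stop in the painter's studio

TASK

Using only the outside of the fingers, push the black sliding stop along its rail, away from the wooden painting panel, until its spring pin drops into the notch and it holds there. Only then push the panel gently along the board, flat on it, until its end sits squarely against the stop, with the pin still in the notch. Grasp or lift nothing, and leave the stone, the mug and the paintbrush where they are.

Things in the scene. Friction and masses are not known exactly. Their poses are not given: they have to be found in the camera images.
- rail: Fixed jig: plywood board 12 mm thick (x -145 to +30 mm) carrying an aluminium fence rail 36 mm wide (x -18 to +18, top 32 mm above the bench), both 660 mm long in y. Origin on the bench under the rail's middle; z up, +y towards the panel's end, -x towards the robot, where the panel lies. Low dark blocks (top 46 mm) stand on the rail at its ends, beyond y = +275 and -295 mm.
- rail_top (a point): Middle of the rail's top. Along the top runs a dark steel strip 14 mm wide (its top 41 mm above the bench) with one bright V-shaped cut across it, 14 mm long: the notch for the pin, seen from above as a light gap. Its place along the rail differs each time and must be seen or felt: it lies where joint stop reads between 0.10 and 0.17 m.
- stop (a joint): Travel in m of the sliding stop, growing towards the rail's -y, away from the panel; range 0 to 0.23; starts at 0 to 0.04. Sliding, it resists with about 2 N and stays where left. At the notch it pulls itself in (the push dips or reverses); then about 17 N is needed to push it out, either way. If pushed past, it can be pushed back in from the other side.
- block_face (a point): Centre of the flat +y face of the stop's black block, 62 mm above the bench: the place to push. The block rides over the rail, 56 mm wide (x) and 50 mm long (y), the face spanning 45 to 80 mm above the bench. Axes parallel to rail. Moves with the stop.
- stop_face (a point): Centre of the flat +y face of the stop's aluminium arm, 30 mm above the bench: what the panel must meet. The arm stands over the board, reaching from the rail to 111 mm on the -x side of the rail's middle line, 15 to 47 mm above the bench, 20 mm thick in y; its face is flush with the block's. Axes parallel to rail. Moves with the stop.
- pin (a joint): Drop in m of the stop's spring pin: about 0 to 0.001 while riding on the strip, about 0.006 when down in the notch. Its round brass head (24 mm across, 6 mm thick) stands over the middle of the block, its top 93 mm above the bench when riding, 86 mm when down.
- panel_mid (a point): Centre (half-way up) of the loose wooden painting panel, white top: 110 mm across the rail (x), 160 mm along it (y), 20 mm thick, about 0.2 kg. It starts flat on the board beside the rail, parallel to it within 2 degrees, its near end 15 to 90 mm from the stop's arm on the +y side. Axes like rail. It slides with 1 to 2 N of friction.
- stone: Bystander: loose grey stone block 50 x 40 x 35 mm lying on the board near its far (-y) end; origin at the centre of its underside.
- mug: Bystander: white mug, 80 mm across and 90 mm tall, on the bench beyond the rail; origin at the centre of its underside.
- brush: Bystander: paintbrush lying on the bench beyond the rail; origin at the middle of its underside.
There are look-alikes about, which are no part of the job. What is shaped like the part that bears panel_mid but orange, purple or red is not meant.

How it is judged:
By the outcome, as a careful person would: the job done as asked, in the order asked, and still so for the second after the job is handed in, with the robot touching nothing.
It also fails if it takes over 61 s, if anything falls off the work surface, if the arm or the gripper's body presses on something with over 40 N, if the wrist force passes 120 N, or if a joint passes its speed limit or range.

ROBOT

A 6-joint arm with a two-finger parallel gripper is mounted at the origin on the work surface. World frame = base frame: x ahead of the robot, y to its left, z up, the work surface at z = 0. Lengths are in m, angles in rad, forces in N, time in s.
With the tool pointing down it reaches from about 0.375 to 0.975 m from the base axis. Payload 3.8 kg.
Tool frame: the origin (TCP) lies midway between the tips of the shut fingers; the grasp point (between the pads) lies 19 mm behind it; z points along the fingers, y is the line along which they close (so a half turn about z gives the same grasp; the last joint's range is limited). The gripper opens to 88 mm and grips with 3 to 60 N. Pads are 18 mm wide; open, the fingers measure 123 mm over their backs; the gripper's body (75 mm by 187 mm) begins 45 mm behind the grasp point.
Start: joints at [1.262, 0.264, 1.604, -0, 1.274, -0.037], TCP at [0.181, 0.65, 0.239] pointing down, gripper open.
Joint ranges: [-2.63, 2.63], [-0.94, 2.18], [0.31, 2.57], [-1.31, 4.45], [0, 2.66], [-2.55, 2.55]. Speed limits (rad/s): [2.57, 2.57, 3.14, 3.14, 3.14, 3.14].

INTERFACE

Orientations are given as a rotation vector (axis times angle).
In Python, from cell import manip, inverse_kinematics, cams, order gives the robot as it stands. Calls block until the motion is done:
- manip.move_pose(position, orientation): joint-space move of the TCP to a pose.
- manip.move_linear(position, rate=0.15, rot=None): straight line of the TCP; rot=None keeps the orientation; rate is the mean speed in m/s.
- manip.set_joints(angles): joint-space move.
- manip.set_gripper(opening, force=None): finger opening in m; force is the grip in N (None keeps the last); returns when the fingers have stopped.
- manip.dwell(seconds).
- inverse_kinematics(position, orientation): joint angles nearest the present ones, or None.
- manip.state(): the state.
- cams.capture(name): name is "scene" or "top" or "wrist"; returns a dict with "image" (384x512x3 uint8, blue, green, red), "z_map" (384x512 float32, m along the optical axis (not along the pixel's ray), 0 where there is no reading), "intrinsics" (3x3 intrinsics, pixels), "position" and "orientation" of the camera in the world; the wrist camera has in their place "T_tool_cam" (4x4, takes a point from camera to tool coordinates, whose origin is the TCP and whose axes are the flange's). Camera axes: x right, y down, z forward; pixel columns grow to the right and rows downward; lengths in m; the calibration is good to about 2 mm. A picture is of the moment at which its call begins: read the wrist's pose just before it.
A pose or a line that the arm cannot do raises manip.IKError and nothing moves.
- order.close_job(): hands the job in; it is judged then, once.
The state is a dict: "clock": time; "joint_pos": joint angles; "joint_velocities": joint speeds; "tau": joint torques, N m; "tool_pos": TCP position; "tcp_rot": TCP orientation; "contact_force": force on the tool from outside, world axes, zero at the start; "moment": the same for the moment, N m; "gripper_width": finger opening in m; "grasp_force": force on a finger pad.
Only numpy, scipy, OpenCV 4.12 (cv2) and the standard library are available. Lean on these libraries where they do the work, as an engineer would, in place of code of your own. Each camera call takes 0.05 s, during which the arm holds its last target. There are 200 camera calls.

## Working session

There is one attempt and no reset: what is moved stays moved. The work goes in short steps, each a Python script; the robot and the scene stay as the last script left them, time stands still between calls to the robot, and variables do not carry over. Pictures are saved under pics/ and viewed, at most 10 in all, crops included, and the job is handed in when it is done.

```bash
mkdir -p pics; ls; python3 - <<'E'
from cell import manip,cams
import cv2,numpy as np,pickle
for n in("top","scene"):
    c=cams.capture(n); cv2.imwrite(f"pics/{n}0.png",cv2.resize(c["image"],(800,600),interpolation=cv2.INTER_CUBIC)); pickle.dump(c,open(n+".pkl","wb"))
    print(n,c["position"],c["orientation"],c["intrinsics"])
s=manip.state();print(s["clock"],s["tool_pos"],s["tcp_rot"],s["contact_force"])
E
```

```text
pics
top [0.34380722 0.02378146 0.96397728] [-2.14379068  2.11283758 -0.1868585 ] [[367.81878767   0.         256.86438466]
 [  0.         367.81878767 190.59001058]
 [  0.           0.           1.        ]]
scene [ 0.98089982 -0.58454466  0.74132063] [-2.17897914 -0.75975255  0.33513133] [[455.50127548   0.         260.65680432]
 [  0.         455.50127548 188.60255431]
 [  0.           0.           1.        ]]
0.1 [0.18099564 0.64965094 0.23753106] [-4.25546117e-01 -3.11227121e+00  3.04273660e-03] [ 0.07402124 -0.19400834  0.58807126]
```

View pics/top0.png

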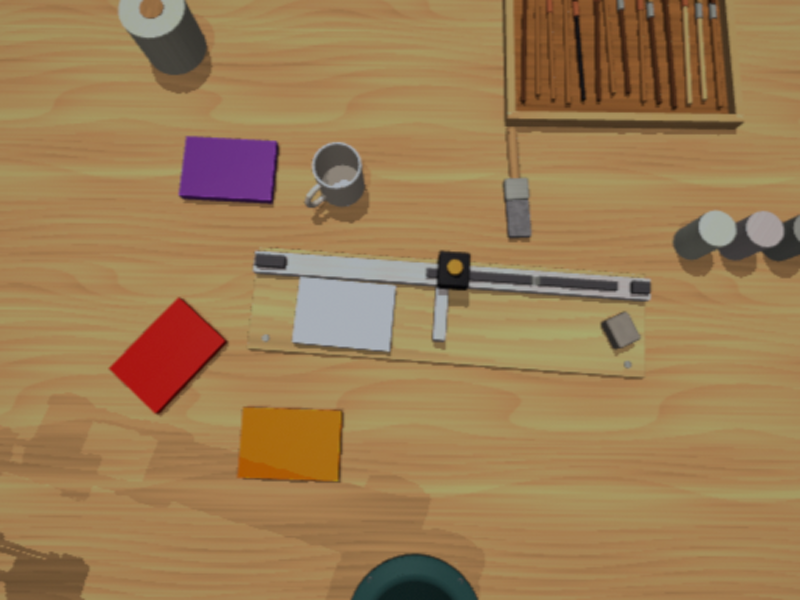

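View pics/scene0.png

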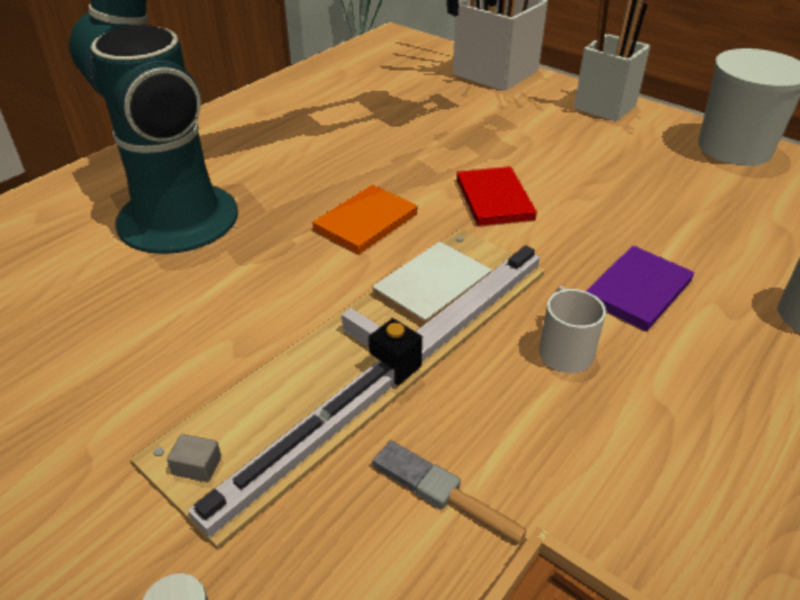

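The top view shows the white panel at (345,315), the block with its brass head at (454,267), the arm at (440,315), the notch gap at (536,281) and the stone at (621,330). Panel candidates are white (345,315), purple (228,170), red (168,355) and orange (290,443). Only the white one lies on the board and has a white top, so I'll confirm it in a crop.

```bash
python3 - <<'E'
import cv2,pickle
c=pickle.load(open("top.pkl","rb"));im=c["image"][150:250,155:421]
cv2.imwrite("pics/crop.png",cv2.resize(im,None,fx=3,fy=3,interpolation=cv2.INTER_CUBIC))
E
```

```text
(no output)
```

View pics/crop.png

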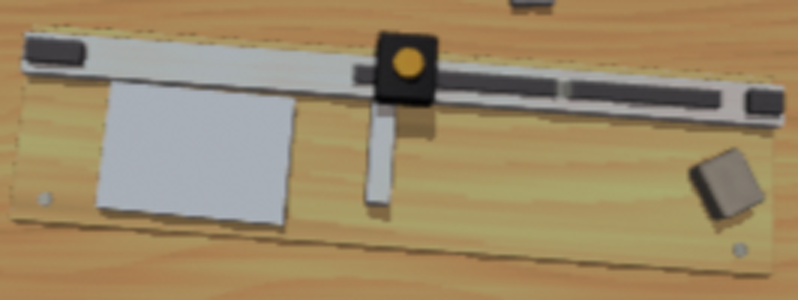

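The crop confirms the white panel at corners (111,81), (295,98), (284,225) and (97,207). The head is at (408,62), the notch at (564,90), and the rail ends at (23,52) and (783,107).

```bash
cat > h.py <<'E'
import numpy as np
from scipy.spatial.transform import Rotation as R
def ray(c,u,v,z):
    d=R.from_rotvec(c["orientation"]).apply(np.linalg.solve(c["intrinsics"],[u,v,1.]))
    p=np.array(c["position"]); return p+d*(z-p[2])/d[2]
E
python3 - <<'E'
from h import *;import pickle
c=pickle.load(open("top.pkl","rb"))
P=lambda u,v,z:ray(c,155+(u-1)/3,150+(v-1)/3,z)
a=P(23.5,52.5,.032);b=P(783,106.5,.032)
print("rail ends",a,b,np.linalg.norm(a-b))
y=(a-b)/np.linalg.norm(a-b);x=np.array([y[1],-y[0],0]);o=(a+b)/2
print("origin",o,"yaw",np.degrees(np.arctan2(-x[1]*-1,x[0])),"x",x,"y",y)
for n,u,v,z in [("head",408,62,.093),("notch",564,90,.041),("bl",378,33,.08),("bl",374,102,.08),("br",438,38,.08),("br",433,105,.08),("armtip+",366,203,.047),("armtip-",389,205,.047),("p",111,81,.032),("p",295,98,.032),("p",284,225,.032),("p",97,207,.032),("stone",735,180,.047),("blk+end",86,52,.046),("stripL",355,74,.041),("stripR",721,98,.041)]:
    p=P(u,v,z); uu,vv=int(155+u/3),int(150+v/3)
    zc=c["z_map"][vv,uu]; K=c["intrinsics"]
    w=R.from_rotvec(c["orientation"]).apply(np.linalg.solve(K,[uu,vv,1.])*zc)+c["position"]
    print(n,p.round(4),"rail xy",np.round([(p-o)@x,(p-o)@y],4),"depth z",round(w[2],3))
E
```

```text
rail ends [0.56848105 0.27292757 0.032     ] [ 0.53027615 -0.38315506  0.032     ] 0.6571940560642665
origin [ 0.5493786  -0.05511375  0.032     ] yaw -3.3326756517092906 x [ 0.99830883 -0.05813337  0.        ] y [0.05813337 0.99830883 0.        ]
head [ 0.5504 -0.0552  0.093 ] rail xy [ 0.001 -0.   ] depth z 0.091
notch [ 0.5401 -0.1931  0.041 ] rail xy [-0.0012 -0.1383] depth z 0.035
bl [ 0.5777 -0.0316  0.08  ] rail xy [0.0269 0.0251] depth z 0.08
bl [ 0.5196 -0.0285  0.08  ] rail xy [-0.0313  0.0248] depth z 0.053
br [ 0.5742 -0.0811  0.08  ] rail xy [ 0.0262 -0.0245] depth z 0.001
br [ 0.5178 -0.0767  0.08  ] rail xy [-0.0303 -0.0234] depth z 0.011
armtip+ [ 0.4402 -0.0242  0.047 ] rail xy [-0.1107  0.0246] depth z 0.039
armtip- [ 0.4389 -0.0433  0.047 ] rail xy [-0.111   0.0053] depth z 0.014
p [0.5443 0.1958 0.032 ] rail xy [-0.0197  0.2502] depth z 0.031
p [0.5316 0.0367 0.032 ] rail xy [-0.023   0.0906] depth z 0.012
p [0.4222 0.0442 0.032 ] rail xy [-0.1327  0.0917] depth z 0.01
p [0.4351 0.2027 0.032 ] rail xy [-0.1291  0.2507] depth z 0.022
stone [ 0.464  -0.3326  0.047 ] rail xy [-0.0691 -0.282 ] depth z 0.047
blk+end [0.5663 0.2158 0.046 ] rail xy [0.0012 0.2714] depth z 0.033
stripL [ 0.5515 -0.0145  0.041 ] rail xy [-0.0002  0.0407] depth z 0.039
stripR [ 0.5351 -0.3268  0.041 ] rail xy [ 0.0015 -0.2721] depth z 0.033
```

```bash
cat >> h.py <<'E'
from cell import manip,cams,inverse_kinematics
O=np.array([0.5494,-0.0551,0]);X=np.array([.99831,-.05813,0]);Y=np.array([.05813,.99831,0])
def W(x,y,z): return O+X*x+Y*y+np.array([0,0,z])
def rail(p): d=np.array(p)-O; return np.array([d@X,d@Y,d[2]])
def fy(): return float(np.array(manip.state()["contact_force"])@Y)
def rots():
    return [R.from_matrix(np.column_stack([np.cross(s*X,[0,0,-1]),s*X,[0,0,-1]])).as_rotvec() for s in(1,-1)]
E
python3 - <<'E'
from h import *
manip.set_gripper(0.0)
best=None
for r in rots():
    q=inverse_kinematics(W(0,.052,.17),r); print(r,q)
    if q is not None and (best is None or abs(q[5])<abs(best[1][5])): best=(r,q)
r=best[0]; np.save("rot.npy",r)
manip.move_pose(W(0,.052,.17),r)
manip.move_linear(W(0,.052,.060),rate=.1)
s=manip.state();print(s["clock"],rail(s["tool_pos"]),s["contact_force"],s["gripper_width"])
f0=fy();y=.050
while y>.028 and abs(fy()-f0)<1: y-=.002; manip.move_linear(W(0,y,.060),rate=.03)
s=manip.state();print("contact y",y,s["clock"],rail(s["tool_pos"]),fy()-f0,f0);np.save("f0.npy",f0)
E
```

```text
[2.28509462 2.15590978 0.        ] [-5.08593614e-02  8.72779757e-02  1.94146558e+00 -8.88178420e-16
  1.11284910e+00  7.30244815e-03]
[ 2.15590978 -2.28509462 -0.        ] None
5.3167 [0.00075042 0.05202284 0.06077836] [0.45317473 0.10707298 1.39409146] 0.0002673546344770807
contact y 0.03399999999999999 7.35 [2.36449724e-05 3.41975933e-02 6.00291647e-02] 2.252106152242971 0.13323507461712536
```

```bash
python3 - <<'E'
from h import *
f0=float(np.load("f0.npy"))
manip.move_linear(W(0,-.080,.060),rate=.05)
print(manip.state()["clock"],fy()-f0)
y=-.080;L=[];pk=0
while y>-.112:
    y-=.0015; manip.move_linear(W(0,y,.060),rate=.03); f=fy()-f0; L.append((round(y,4),round(f,2)))
    if len(L)>1 and f<0.4: break
print(L); print(manip.state()["clock"])
E
```

```text
9.7833 0.4189802939182973
[(-0.0815, 1.16), (-0.083, 1.41), (-0.0845, 1.86), (-0.086, 2.01), (-0.0875, 1.77), (-0.089, 1.02), (-0.0905, 2.87), (-0.092, 2.18), (-0.0935, 0.48), (-0.095, -0.44)]
12.2833
```

```bash
python3 - <<'E'
from h import *
import cv2,pickle
manip.move_linear(W(0,-.08,.060),rate=.08)
manip.move_linear(W(0,-.06,.17),rate=.15)
manip.move_pose(W(-.076,.274,.17),np.load("rot.npy"))
print(manip.state()["clock"])
out=[]
for n,(u0,v0,k) in {"top":(150,140,0),"scene":(110,150,0)}.items():
    c=cams.capture(n);pickle.dump(c,open(n+"1.pkl","wb"))
    w,h=(270,110) if n=="top" else (266,180)
    out.append(cv2.resize(c["image"][v0:v0+h,u0:u0+w],(800,int(h*800/w)) if n=="top" else (300*w//h,270),interpolation=cv2.INTER_CUBIC))
w=800
o=np.zeros((600,800,3),np.uint8)
o[:out[0].shape[0]]=out[0];o[330:330+out[1].shape[0],:out[1].shape[1]]=out[1]
cv2.imwrite("pics/after.png",o)
# points by depth over z>.07
c=pickle.load(open("top1.pkl","rb"));v,u=np.mgrid[0:384,0:512];z=c["z_map"]
p=np.stack([u,v,np.ones_like(u)],-1).reshape(-1,3)@np.linalg.inv(c["intrinsics"]).T*z.reshape(-1,1)
p=R.from_rotvec(c["orientation"]).apply(p)+c["position"]
d=p-O;x,y,zz=d@X,d@Y,p[:,2]
m=(abs(x)<.035)&(y<-.02)&(y>-.25)&(z.ravel()>0)
b=m&(zz>.072)&(zz<.082);hd=m&(abs(x)<.008)&(zz>.083)
print("block y",y[b].min(),y[b].max(),"ztop",np.median(zz[b]),"head z",np.median(zz[hd]),"y",y[hd].mean(),hd.sum())
E
```

```text
14.8083
block y -0.16112643690261694 -0.11125017589559295 ztop 0.07934704659537706 head z 0.08615523426078231 y -0.13597690570935642 54
```

View pics/after.png

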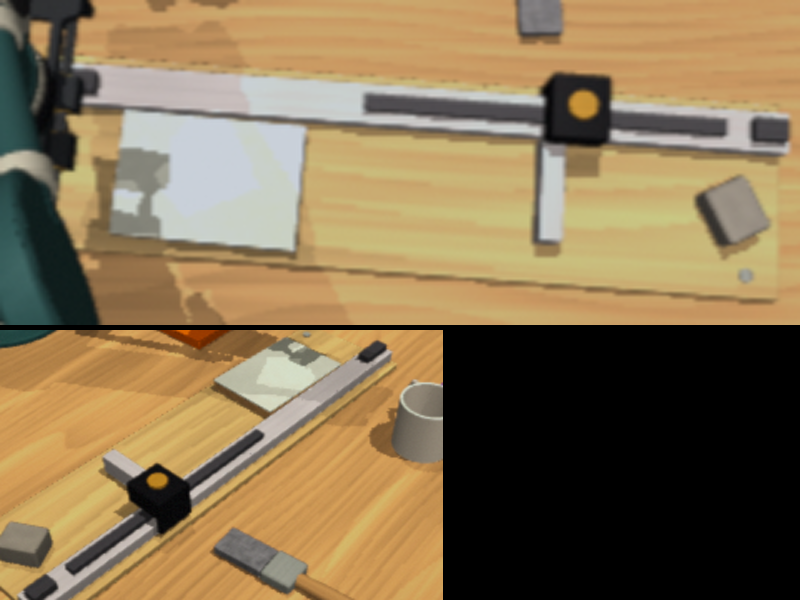

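The head top is at 86 mm and the block centre at y ≈ -0.136, which matches the notch, so the pin is in. In the picture the block covers the notch at (580,110), and the panel and stone haven't moved. Next I push the panel.

```bash
python3 - <<'E'
from h import *
manip.move_linear(W(-.076,.274,.019),rate=.1)
manip.dwell(.2); f0=fy(); print(rail(manip.state()["tool_pos"]),f0)
y=.266;manip.move_linear(W(-.076,y,.019),rate=.05)
while y>.245 and fy()-f0<.7: y-=.002;manip.move_linear(W(-.076,y,.019),rate=.03)
print("contact",y,fy()-f0)
for t in(.20,.14,.09,.072):
    manip.move_linear(W(-.076,t,.019),rate=.05); print(t,round(fy()-f0,2))
y=.072;L=[]
while y>.050:
    y-=.001;manip.move_linear(W(-.076,y,.019),rate=.02);f=fy()-f0;L.append((round(y,3),round(f,2)))
    if f>6: break
s=manip.state();print(L,s["clock"],rail(s["tool_pos"]),s["contact_force"])
E
```

```text
[-0.07563543  0.27415305  0.01951006] 0.15062237491580038
contact 0.244 -0.011508757809529008
0.2 -0.03
0.14 -0.24
0.09 -0.42
0.072 0.41
[(0.071, 0.09), (0.07, 0.01), (0.069, 0.21), (0.068, -0.29), (0.067, 0.16), (0.066, -0.23), (0.065, -0.12), (0.064, 0.21), (0.063, -0.05), (0.062, 0.16), (0.061, 0.65), (0.06, 0.48), (0.059, 0.75), (0.058, 2.75), (0.057, 7.86)] 27.6167 [-0.07605345  0.05810372  0.01903541] [-0.11801074  8.02822182  1.09326068]
```

```bash
python3 - <<'E'
from h import *
import cv2,pickle
manip.move_linear(W(-.076,.08,.019),rate=.05)
manip.move_linear(W(-.076,.10,.17),rate=.15)
manip.move_pose(W(-.076,.29,.2),np.load("rot.npy"))
c=cams.capture("top");pickle.dump(c,open("top2.pkl","wb"))
cv2.imwrite("pics/fin.png",cv2.resize(c["image"][150:250,220:420],None,fx=4,fy=4,interpolation=cv2.INTER_CUBIC))
v,u=np.mgrid[0:384,0:512];z=c["z_map"]
p=np.stack([u,v,np.ones_like(u)],-1).reshape(-1,3)@np.linalg.inv(c["intrinsics"]).T*z.reshape(-1,1)
p=R.from_rotvec(c["orientation"]).apply(p)+c["position"]
d=p-O;x,y,zz=d@X,d@Y,p[:,2]
m=(abs(x)<.035)&(y<-.02)&(y>-.25)&(z.ravel()>0)
b=m&(zz>.072)&(zz<.082);hd=m&(abs(x)<.008)&(zz>.083)
print("block y",y[b].min(),y[b].max(),"head z",np.median(zz[hd]),"y",y[hd].mean(),manip.state()["clock"])
E
```

```text
block y -0.16078297379686265 -0.11130104847716878 head z 0.08630384286741699 y -0.13597286975235112 30.2333
```

View pics/fin.png

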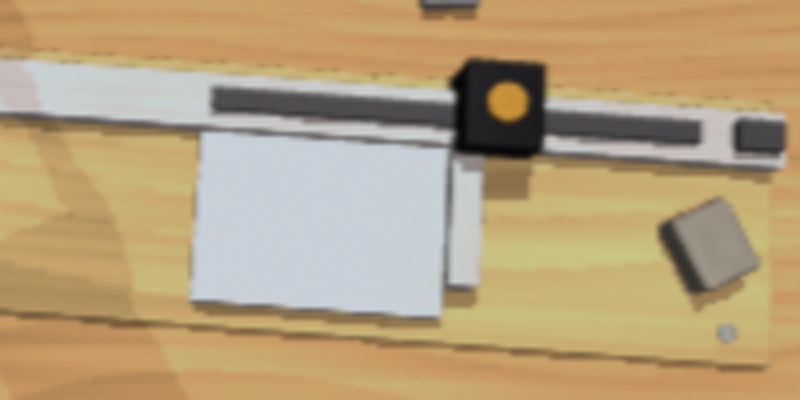

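The panel's end edge runs (449,148)–(440,318) and the arm's top edge (453,153)–(448,288). I'll convert both to metres, fitting the edges at sub-pixel level.

```bash
python3 - <<'E'
from h import *;import pickle,cv2
c=pickle.load(open("top2.pkl","rb"))
g=cv2.cvtColor(c["image"],cv2.COLOR_BGR2GRAY)[150:250,220:420].astype(float)
Q=lambda u,v,z:rail(ray(c,220+u,150+v,z))
pe=[];ae=[]
for r in range(42,72,3):
    row=g[r,100:124]; print(r,row[5:22].astype(int))
print("click panel",Q(448.5/4,148/4,.032),Q(440/4,318/4,.032),"arm",Q(453/4,153/4,.047),Q(448/4,288/4,.047))
print("panel far",Q(202/4,131/4,.032),Q(191/4,300/4,.032))
# sub-pixel: panel edge = falling half-level, arm edge = rising half-level
for r in range(42,71):
    row=g[r,:]; k=105+np.argmin(row[105:120]); hi=row[k-6:k-3].mean(); h2=row[k+2:k+5].mean()
    t=(hi+row[k])/2;i=k
    while row[i]<t:i-=1
    a=i+(row[i]-t)/(row[i]-row[i+1])
    t=(h2+row[k])/2;i=k
    while row[i]<t:i+=1
    b=i-(row[i]-t)/(row[i]-row[i-1])
    pe.append(Q(a,r,.032)[:2]);ae.append(Q(b,r,.047)[:2])
for n,e in(("panel",pe),("arm",ae)):
    e=np.array(e);f=np.polyfit(e[:,0],e[:,1],1);print(n,"slope deg",np.degrees(np.arctan(f[0])),"y at -.065",np.polyval(f,-.065),"rms",np.std(e[:,1]-np.polyval(f,e[:,0])))
E
```

```text
42 [206 207 206 206 206 202 164 116 170 199 172 149 146 145 143 133 126]
45 [206 207 207 206 207 202 159 116 172 202 205 205 205 203 197 160 123]
48 [207 206 206 206 206 201 148 108 173 202 204 205 204 203 197 159 127]
51 [205 205 205 206 206 200 147 126 179 202 204 205 204 203 199 181 175]
54 [205 206 205 206 206 200 148 135 183 202 204 204 203 203 198 169 166]
57 [206 207 206 206 206 201 152 161 196 203 203 204 204 202 200 186 176]
60 [206 207 206 206 206 199 152 169 199 204 203 204 202 202 200 192 185]
63 [206 205 206 206 204 181 135 170 201 203 202 203 201 200 197 191 188]
66 [206 205 205 205 203 180 131 170 201 202 201 202 201 200 190 185 186]
69 [205 205 205 205 201 163 117 170 201 201 201 200 201 200 190 180 176]
click panel [-0.02049056 -0.11379449  0.032     ] [-0.13012041 -0.11246187  0.032     ] arm [-0.0265554  -0.11385104  0.047     ] [-0.11239221 -0.11384663  0.047     ]
panel far [-0.02088004  0.04540722  0.032     ] [-0.13021171  0.04513474  0.032     ]
panel slope deg 0.12537422862242756 y at -.065 -0.11151385660516071 rms 0.00010649603380765082
arm slope deg -0.26236423946197707 y at -.065 -0.11336489054632337 rms 0.0003771883601718304
```

The push rose to 7.9 N, well above the 1–2 N of panel friction and below the 17 N release. The panel is square to within about 0.4°, and the head is still at 86 mm, so the pin is seated. I'm handing in.

```bash
python3 -c "
from cell import order;print(order.close_job())"
```

```text
the job is handed in; nothing more can be done
None
```

I pushed the stop into its notch, where the pin holds, then pushed the panel until it met the stop's arm squarely (within about 0.4°), and handed the job in with about 30 s on the robot clock; the verdict was not shown.

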